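# Seat a tapered mount post in its display base

### The arm

A 6-joint arm with a two-finger parallel gripper is mounted at the origin on the work surface; the furniture and walls round the work are solid. World frame = base frame: x ahead of the robot, y to its left, z up, the work surface at z = 0. Lengths are in mm, angles in rad, forces in N, time in s.
With the tool pointing down it reaches from about 350 to 775 mm from the base axis. Payload 7.3 kg.
Tool frame: the origin (TCP) lies midway between the tips of the shut fingers; the grasp point (between the pads) lies 19 mm behind it; x points along the fingers, y is the direction in which the jaws open and shut, and the axes are right-handed (so a half turn about x gives the same grasp; the last joint's range is limited). The gripper opens to 92 mm and grips with 3 to 60 N. Pads are 19 mm wide; open, the fingers measure 130 mm over their backs; the gripper's body (75 mm by 190 mm) begins 47 mm behind the grasp point.
Start: joints at [1.007, 0.342, 1.524, -0, 1.275, -0.146], TCP at [213.007, 479.867, 226.741] pointing down, gripper open.
Joint ranges: [-2.53, 2.53], [-0.77, 2.02], [0.04, 2.7], [-1, 4.14], [0.28, 2.66], [-3.11, 3.11]. Speed limits (rad/s): [2.57, 2.57, 3.14, 3.14, 3.14, 3.14].

### API

Orientations are given as [roll, pitch, yaw] about the fixed x, y, z axes, in that order (R = Rz(yaw) Ry(pitch) Rx(roll)).
In Python, from plant import get_obs, capture, close_job gives the robot as it stands. The module is installed in compiled form; this text tells all that it offers.
- The arm moves only by the tool send_rows, never from a script. Its argument "moves" is a list of rows, each a list of 4 numbers: the shift along the tool's x, y, z in mm, then the turn about the tool's x in degrees. In form: [[tx, ty, tz, yaw], ...]. A call has 1 to 8 rows; each row shifts and turns the commanded pose from where the row before left it, along the tool's axes as they then stand; what a row does not reach is not made up. A row lasts 1/8 s, in which the tool goes at most 62.5 mm and 10.7 degrees, less where a joint would pass 70% of its speed; a pose out of reach is approached as far as the arm can. A call with a gripper value outside its range is refused whole. "hand" is the opening, from 0 (shut) to 1 (fully open), set as the call begins (left out, the last holds). The fingers move at their own pace and stop on an object; the grip force is fixed at half the most. Time passes only in rows, so rows that do not move let the fingers close. It gives the time, the measured TCP pose, the force and the opening at its end, in the units of the state.
- get_obs(): the state, without advancing time (a new reading comes with each control period).
- capture(name): name is "side" or "top" or "wrist"; returns a dict with "image" (384x512x3 uint8, red, green, blue), "K" (3x3 intrinsics, pixels), "dist" ([k1, k2, p1, p2, k3] as OpenCV has them; the pictures are not rectified), "position" and "attitude" of the camera in the world; the wrist camera has in their place "mount" (4x4, takes a point from camera to tool coordinates, whose origin is the TCP and whose axes are the tool frame's). Camera axes: x right, y down, z forward; pixel columns grow to the right and rows downward; lengths in mm; the calibration is good to about 2 mm. A picture is of the moment at which its call begins: read the wrist's pose just before it. There is no depth.
- close_job(): hands the job in, once; it reports no verdict.
The state is a dict: "time": time; "joint_positions": joint angles; "dq": joint speeds; "tau": joint torques, N m; "tool_pos": TCP position; "tcp_rot": TCP orientation; "contact_force": force on the tool from outside, world axes, zero at the start; "moment": the same for the moment, N m; "grip_width": finger opening in mm.
Only numpy, scipy, OpenCV 4.12 (cv2) and the standard library are available. Lean on these libraries where they do the work, as an engineer would, in place of code of your own. Each camera call takes 0.05 s, during which the arm holds its last target. There are 200 camera calls.

### The job

Take the mount post from the holding block and stand its tapered shank loosely in the socket of the display base, letting go while the collar is still proud; do not press it home by hand. Tap it down with the soft-faced tamper until the collar sits fully home on the base, and stand the tamper back upright on the table. Then lift the assembled stand by its post, held together by the taper alone, and set it upright in the middle of the white foam pad, without disturbing the other things on the table.

Things in the scene. Friction and masses are not known exactly. Their poses are not given: they have to be found in the camera images.
- post: Mount post, 0.12 kg, hanging upright in the holding block. Origin: centre of the collar's underside, z up along the post. Steel collar diameter 36, z 0 to 6 mm; brass stem diameter 14, z 6 to 80 (grip here); flat brass striking head diameter 22, z 80 to 90. Below the collar a round tapered steel shank 32 mm long, diameter 22 at the collar, 16 near its bevelled tip.
- display_base: Dark wooden display base, loose, about 0.35 kg: a square block 86 x 86 mm, 42 mm high, origin at the centre of its underside, z up. Round socket in the middle of its top. It is too wide to grip; it is lifted by the seated post.
- socket (a point): Centre of the 25 mm socket mouth in the base's top face. Four sprung jaws inside match the taper: set in by its own weight, the post stays upright, collar 8 to 11 mm above the mouth; driving it home takes a push growing to 8 to 18 N, until the collar stops on the top face (post origin level with this point). Once home it holds against several newtons, enough to lift the base.
- tamper: Hand tamper, 0.3 kg, standing upright on its face on the table. Origin: centre of its face (underside), z up along the handle. White nylon face diameter 42, z 0 to 14 mm; dark steel weight diameter 36, to z 50; straight wooden handle diameter 25, z 52 to 118 (grip here); pommel diameter 32, to z 131. Its face strikes the post's head.
- holder: Pale wooden holding block, fixed, 75 x 125 mm along its x, y, 45 mm high, origin at the centre of its underside. Two holes 31 mm wide and 40 mm deep at y = -30 and +30 mm; the post starts in the one at y = -30 mm, its collar resting on the top face.
- foam_pad: White foam pad, fixed flat on the table, 168 x 176 mm along its x, y, 19 mm thick, origin at the centre of its underside.
- scissors: Bystander: pink-handled scissors, 66 x 182 x 8 mm, lying flat; origin under the middle.
- tape: Bystander: roll of cream tape, diameter 96, 24 mm high, lying flat; origin under the middle.
- eraser: Bystander: eraser in a blue sleeve, 22 x 44 x 12 mm; origin under the middle.
Things that resemble listed ones, but are neither listed nor needed, are in the scene too. What is shaped like the post but orange is not meant. Leave any orange look-alike of the tamper alone.

How it is judged (in metres and radians):
On the way, in this order (a step that is already met when the one before it is completed fails the run):
1. the post stands loosely in the socket, let go, upright, its collar still 4 to 15 mm above the mouth (z of post in the frame of socket between 0.004 and 0.015 m and horizontal distance between post and socket below 0.004 m and angle between post's own z axis and vertical below 0.12 rad and contact force between the fingers and post below 0.1 N), for 0.2 s.
2. the post is home, collar within 2 mm of the top face, with the tamper on it (z of post in the frame of socket between -0.002 and 0.002 m and horizontal distance between post and socket below 0.004 m and contact force between tamper and post above 1 N), for 0.02 s.
3. the base hangs clear of the table from the post, which the fingers hold and which is still home (z of post in the frame of socket between -0.002 and 0.002 m and horizontal distance between post and socket below 0.004 m and height (world z) of display_base above 0.024 m and contact force between the fingers and post above 1 N and contact force between display_base and the fingers below 0.5 N and contact force between display_base and foam_pad below 0.1 N), for 0.2 s.
At the end, for the whole second after the job is handed in: Base flat and still on the pad (tilt < 0.06 rad), centre within 25 mm of the pad's; post home: collar within 2 mm of the base top, 4 mm of the socket axis and 0.06 rad of square; tamper upright on the table (tilt < 0.08 rad, face within 4 mm of table height) (z of post in the frame of socket between -0.002 and 0.002 m and horizontal distance between post and socket below 0.004 m and angle between the z axis of post and the z axis of display_base, either way round below 0.06 rad and horizontal distance between display_base and foam_pad below 0.025 m and z of display_base in the frame of foam_pad between 0.016 and 0.022 m and angle between display_base's own z axis and vertical below 0.06 rad and linear speed of each of display_base, tamper below 0.02 m/s and angle between tamper's own z axis and vertical below 0.08 rad and height (world z) of tamper between -0.004 and 0.004 m); the robot touches nothing.
It fails at once if the post is pressed down by the hand or arm instead of the tamper (touched by it with more than 2 N while in the socket with the collar 2 to 4 mm above the mouth) (z of post in the frame of socket between 0.002 and 0.004 m and horizontal distance between post and socket below 0.004 m and contact force between any of the fingers, the arm and post above 2 N).
It fails at once if a bystander (scissors, tape, eraser) is moved more than 30 mm (distance of any of scissors, tape, eraser from where it was at the start of the episode above 0.03 m).
It also fails if it takes over 69 s, if anything falls off the work surface, if the arm or the gripper's body presses on something with over 40 N, if the wrist force passes 120 N, or if a joint passes its speed limit or range.

## Working session

There is one attempt and no reset: what is moved stays moved. The work goes in short steps, Python scripts to look and compute and a tool call to move; the robot and the scene stay as the last step left them, time stands still between calls to the robot, and variables do not carry over. Pictures are saved under pics/ and viewed, about 8 in all and at most 12, crops included, and the job is handed in when it is done.

Besides the shell and the picture viewer there is one more tool, called after "Request:" as a command line: name --pt "numbers of a row" for each row, then --argument value for the rest. send_rows: Moves the arm, as the interface text tells. Its arguments: {"type":"object","properties":{"moves":{"type":"array","items":{"type":"array","items":{"type":"number"}}},"hand":{"type":"number"}},"required":["moves"]}

```bash
mkdir -p pics; cat > h.py <<'E'
import numpy as np, cv2, pickle
from plant import get_obs, capture
from scipy.spatial.transform import Rotation as R
def snap(name,f):
    o=get_obs(); c=capture(name); cv2.imwrite(f'pics/{f}.png',c['image'][:,:,::-1]); c['obs']=o
    pickle.dump(c,open(f'{f}.pkl','wb')); return c
def load(f): return pickle.load(open(f+'.pkl','rb'))
def pose(c):
    if 'mount' in c:
        o=c['obs']; M=np.array(c['mount']); T=R.from_euler('xyz',o['tcp_rot']).as_matrix()
        return T@M[:3,3]+np.array(o['tool_pos']), T@M[:3,:3]
    a=np.array(c['attitude']); p=np.array(c['position'])
    if a.shape==(3,3): return p,a
    return p,(R.from_euler('xyz',a) if a.size==3 else R.from_quat(a)).as_matrix()
def ray(c,uv):
    n=cv2.undistortPoints(np.array([[uv]],float),np.array(c['K']),np.array(c['dist']))[0,0]
    p,A=pose(c); d=A@np.array([n[0],n[1],1]); return p,d/np.linalg.norm(d)
def plane(c,uv,z):
    p,d=ray(c,uv); return p+d*(z-p[2])/d[2]
def tri(c1,u1,c2,u2):
    p,d=ray(c1,u1);q,e=ray(c2,u2); s,t=np.linalg.lstsq(np.c_[d,-e],q-p,rcond=None)[0]
    a=p+s*d;b=q+t*e; return (a+b)/2,np.linalg.norm(a-b)
def proj(c,P):
    p,A=pose(c); return cv2.projectPoints((np.atleast_2d(P)-p)@A,np.zeros(3),np.zeros(3),np.array(c['K']),np.array(c['dist']))[0][:,0]
E
python3 - <<'E'
from h import *
for n in ('side','top'):
    c=snap(n,n+'0'); print(n,c['position'],c['attitude'],c['K'])
c=snap('wrist','wrist0'); print(c['mount'])
print(get_obs())
im=[cv2.imread(f'pics/{n}0.png') for n in('top','side')]
E
```

```text
side [287.72631458 946.80407617 522.16038833] [-2.02171183  0.00561219 -2.83332358] [[356.3365887    0.         257.80279921]
 [  0.         356.3365887  193.71037677]
 [  0.           0.           1.        ]]
top [ 345.84828863   44.05645854 1201.34143158] [-2.92971619  0.0045184  -1.66915876] [[382.70703453   0.         255.90325742]
 [  0.         382.70703453 199.24876635]
 [  0.           0.           1.        ]]
[[ 1.43157747e-04 -2.71359717e-01  9.62477991e-01 -1.57383988e+02]
 [ 9.99999984e-01  1.39467533e-04 -1.09417437e-04  9.99313569e-01]
 [-1.04542947e-04  9.62477992e-01  2.71359733e-01 -7.18805593e+01]
 [ 0.00000000e+00  0.00000000e+00  0.00000000e+00  1.00000000e+00]]
{'time': 0.15, 'joint_positions': array([ 1.00699759e+00,  3.42548248e-01,  1.52468788e+00, -1.68664951e-05,
        1.27539625e+00, -1.46004300e-01]), 'dq': array([ 0.00034944, -0.0006393 , -0.00423224,  0.00193559, -0.00197682,
        0.00161109]), 'tau': array([ 7.59821160e-04, -4.31467330e+01, -2.44353354e+01,  7.16063264e-02,
        5.36729791e-02, -7.83415521e-05]), 'tool_pos': array([212.86574039, 479.63175937, 226.25040088]), 'tcp_rot': array([-1.7012874 ,  1.56975647, -2.11907692]), 'contact_force': array([-0.26298386,  0.44113222,  0.0803471 ]), 'moment': array([ 0.01681388, -0.01489689, -0.00540917]), 'grip_width': 91.54058861311619}
```

```bash
python3 - <<'E'
import cv2
for n in('top','side'): cv2.imwrite(f'pics/{n}0b.png',cv2.resize(cv2.imread(f'pics/{n}0.png'),(800,600),interpolation=cv2.INTER_CUBIC))
E
```

```text
(no output)
```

View pics/top0b.png

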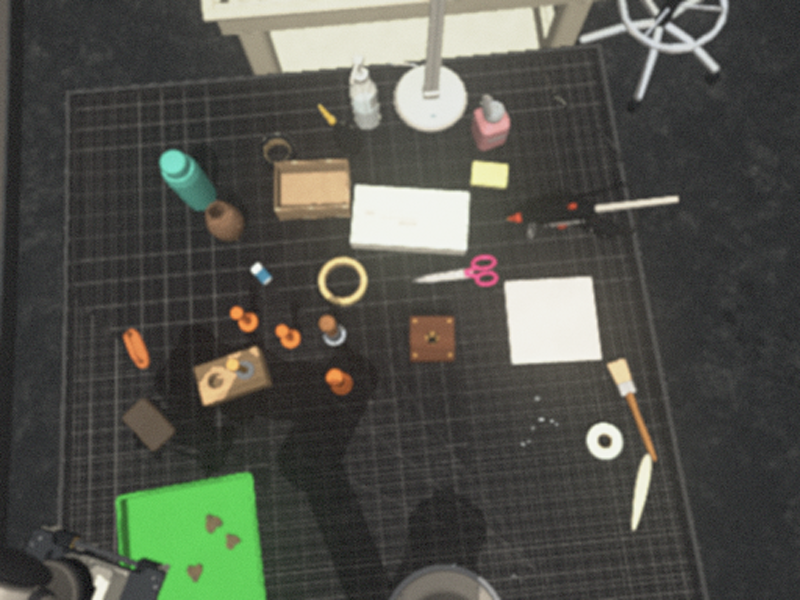

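View pics/side0b.png

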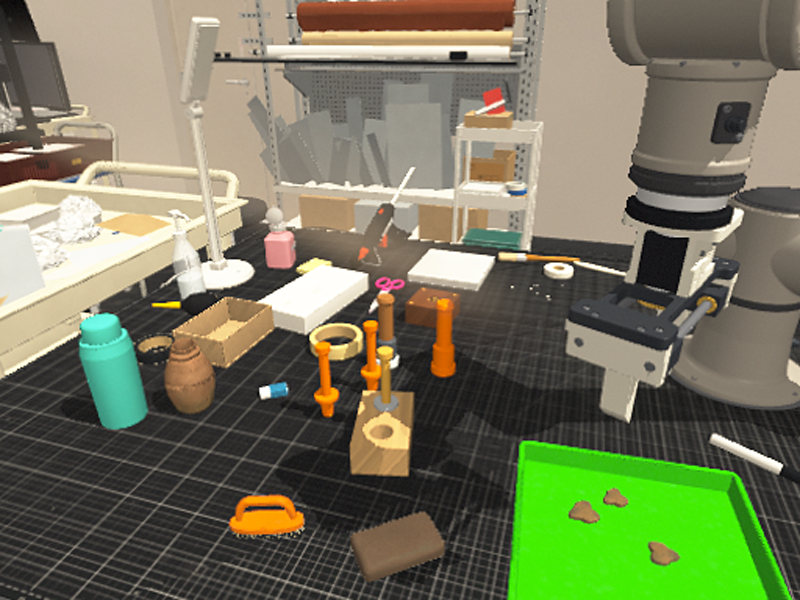

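The top view (800 px scale) shows the post head at (235,364) in the holder, the tamper pommel at (330,324), the display base at (432,338) and the foam pad at (553,320). The white slab at (410,220) is a look-alike. In the side view the post head is at (385,353), the pommel at (386,298), the base at (432,305) and the pad at (452,270).

```bash
python3 - <<'E'
from h import *
t=load('top0');s=load('side0');k=512/800
def T(n,a,b):
    p,e=tri(t,np.array(a)*k,s,np.array(b)*k); print(n,p.round(1),round(e,1))
T('posthead',(234,363),(385,351)); T('pommel',(328,322),(386,298)); T('base mid',(432,338),(433,296)); 
im=t['image'];hsv=cv2.cvtColor(im,cv2.COLOR_RGB2HSV)
def blob(m,uv,z,n):
    m=cv2.morphologyEx(m.astype(np.uint8),cv2.MORPH_CLOSE,np.ones((5,5)))
    N,l,st,ce=cv2.connectedComponentsWithStats(m); u=(int(uv[0]*k),int(uv[1]*k)); i=l[u[1],u[0]]
    c=max(cv2.findContours((l==i).astype(np.uint8),0,1)[0],key=cv2.contourArea)
    w=np.array([plane(t,p[0],z)[:2] for p in c]).astype(np.float32); r=cv2.minAreaRect(w); print(n,st[i],np.round(r[0],1),np.round(r[1],1),round(r[2],1))
H,S,V=[hsv[...,i].astype(int) for i in range(3)]
print(hsv[int(345*k),int(420*k)],hsv[int(320*k),int(553*k)],hsv[int(390*k),int(240*k)])
blob((V>140)&(S<60),(553,320),19,'pad')
blob((H<20)&(S>90)&(V>50),(420,345),42,'base')
blob((H<25)&(S>60)&(V>100),(240,390),45,'holder')
E
```

```text
posthead [510.9 331.5 132.4] 1.1
pommel [569.9 159.2 126.1] 0.5
base mid [536.4 -32.   48.1] 4.8
[ 11 125 137] [ 23   9 242] [ 18 101 142]
pad [ 322  177   63   57 3132] [ 553.3 -277.1] [181.5 172.9] 87.4
base [262 202  30  30 862] [534.8 -32.6] [88.7 90.1] 84.3
holder [ 124  221   48   39 1131] [501.6 363.1] [ 81.8 132.4] 14.2
```

```bash
cat >> h.py <<'E'
def mv(xyz,jaw=None):
    """tool-axes shift to world xyz (mm), then turn (deg) to bring the jaw line to world angle jaw (deg)"""
    o=get_obs(); A=R.from_euler('xyz',o['tcp_rot']).as_matrix(); d=A.T@(np.array(xyz)-o['tool_pos'])
    a=np.degrees(np.arctan2(A[1,1],A[0,1])); 
    print('shift',d.round(1),'jaw now',a.round(2),'turn',None if jaw is None else round(-((jaw-a+90)%180-90),2),'j6',o['joint_positions'][5].round(2),'t',o['time'])
E
python3 - <<'E'
from h import *
t=load('top0');s=load('side0');k=512/800
for n,a,b in (('o1',(236,312),(322,347)),('o2',(283,328),(371,325)),('o3',(338,375),(443,303))):
    p,e=tri(t,np.array(a)*k,s,np.array(b)*k); print(n,p.round(1),round(e,1))
o=get_obs();print(R.from_euler('xyz',o['tcp_rot']).as_matrix().round(3))
mv([511,331.5,226],90)
E
```

```text
o1 [607.4 327.6 119.8] 1.5
o2 [566.9 242.7 118.8] 2.5
o3 [473.2 148.8 125.3] 4.3
[[-0.001  0.406  0.914]
 [-0.001  0.914 -0.406]
 [-1.    -0.001 -0.   ]]
shift [ 2.000e-01 -1.440e+01  3.326e+02] jaw now 66.06 turn -23.94 j6 -0.15 t 0.15
```

Request:
send_rows --pt "0 -2.4 55.4 0" --pt "0 -2.4 55.4 0" --pt "0 -2.4 55.4 0" --pt "0 -2.4 55.4 0" --pt "0 -2.4 55.4 0" --pt "0 -2.4 55.4 0" --pt "0 0 0 0" --pt "0 0 0 0" --hand 0.6

```text
time: 1.15
tool_pos: [510.3, 331.9, 226.2]
tcp_rot: [-2.619, 1.569, -3.038]
contact_force: [0.2, -0.3, -0.5]
grip_width: 55.1
```

```bash
python3 - <<'E'
from h import *
c=snap('wrist','w1'); mv([511,331.5,226]); print(proj(c,[[511,331.5,135],[511,331.5,51]]),c['K'][0][0])
cv2.imwrite('pics/w1b.png',cv2.resize(cv2.imread('pics/w1.png'),(768,576)))
E
```

```text
shift [ 0.5 -0.3  1.3] jaw now 66.1 turn None j6 -0.7 t 1.2
[[253.45998545 195.27830398]
 [253.77144945 175.73055102]] 282.85619035795173
```

View pics/w1b.png

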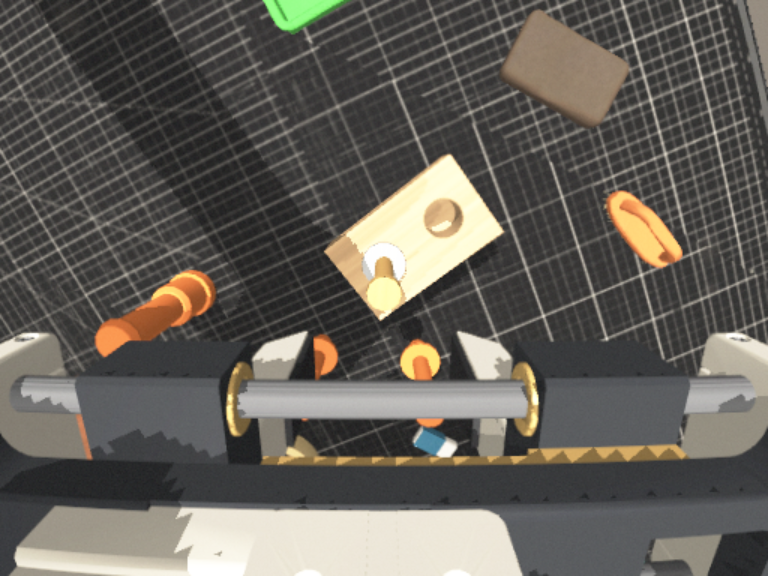

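The wrist picture shows the brass head centred at (384,295) and the steel collar at (384,263), on the near hole of the holder. That is 2 mm from my estimate.

```bash
python3 - <<'E'
from h import *
c=load('w1')
h=plane(c,(384.3/1.5,295/1.5),135);g=plane(c,(384.3/1.5,263.5/1.5),51);print(h,g)
s=load('side0');t=load('top0');k=.64
print(tri(c,(256.2,196.7),s,np.array((385.5,352))*k), tri(t,np.array((234,363))*k,c,(256.2,196.7)))
m=(h+g)/2; mv([m[0],m[1],81])
E
```

```text
[513.2303682  333.25647409 135.        ] [512.11269221 334.19910856  51.        ]
(array([512.2374266 , 332.57031523, 131.84270324]), np.float64(3.707938835720352)) (array([512.37598444, 332.30990489, 131.28988204]), np.float64(3.826812481240712))
shift [145.5   2.5   2.1] jaw now 66.1 turn None j6 -0.7 t 1.2
```

Request:
send_rows --pt "0 2.5 2 0" --pt "36 0 0 0" --pt "36 0 0 0" --pt "36 0 0 0" --pt "25 0 0 0" --pt "12 0 0 0" --pt "0 0 0 0"

```text
time: 2.08
tool_pos: [513.3, 333.7, 81.6]
tcp_rot: [-2.391, 1.57, -2.808]
contact_force: [0.5, 0.6, -0.1]
grip_width: 55.0
```

Request:
send_rows --pt "0 0 0 0" --pt "0 0 0 0" --pt "0 0 0 0" --pt "0 0 0 0" --pt "0 0 0 0" --hand 0.0

```text
time: 2.7
tool_pos: [514.0, 333.3, 82.0]
tcp_rot: [0.856, 1.57, 0.438]
contact_force: [0.3, 0.7, 1.5]
grip_width: 17.9
```

Request:
send_rows --pt "-10 0 0 0" --pt "-30 0 0 0" --pt "-40 0 0 0" --pt "-40 0 0 0" --pt "-30 0 0 0" --pt "-10 0 0 0" --pt "0 0 0 0"

```text
time: 3.58
tool_pos: [513.7, 333.3, 241.7]
tcp_rot: [1.046, 1.57, 0.628]
contact_force: [-1.5, 0.7, -1.9]
grip_width: 18.0
```

```bash
python3 - <<'E'
from h import *
mv([535,-33,241])
print(get_obs()['joint_positions'])
E
```

```text
shift [   0.6 -326.2  168.1] jaw now 66.06 turn None j6 -0.7 t 3.575
[ 4.50411870e-01  4.95650211e-01  1.24064086e+00  5.56205832e-05
  1.40499670e+00 -7.02599014e-01]
```

Request:
send_rows --pt "0 -20 10 0" --pt "0 -50 26 0" --pt "0 -50 26 0" --pt "0 -50 26 0" --pt "0 -50 26 0" --pt "0 -50 26 0" --pt "0 -40 20 0" --pt "0 -16 8 0"

```text
time: 4.58
tool_pos: [533.9, -35.9, 240.4]
tcp_rot: [-2.766, 1.568, 3.096]
contact_force: [0.6, -0.5, -0.5]
grip_width: 17.8
```

Request:
send_rows --pt "0 0 0 0" --pt "0 0 0 0"

```text
time: 4.82
tool_pos: [534.8, -31.7, 241.4]
tcp_rot: [2.724, 1.57, 2.307]
contact_force: [1.0, 0.2, -1.3]
grip_width: 17.9
```

```bash
python3 - <<'E'
from h import *
c=snap('wrist','w2'); mv([535,-33,241]); s=snap('side','s2')
t=np.array(get_obs()['tool_pos']); print(t,proj(c,[t+[0,0,19],t+[0,0,54]]),proj(c,[[535,-33,42]]),proj(s,[t]))
a=cv2.imread('pics/w2.png'); u=proj(s,[t])[0].astype(int); b=cv2.imread('pics/s2.png')[max(0,u[1]-60):u[1]+68,max(0,u[0]-50):u[0]+50]
b=cv2.resize(b,(300,384)); cv2.imwrite('pics/w2b.png',np.hstack([a[:,:500],b]))
E
```

```text
shift [ 0.5 -1.4  0.7] jaw now 66.15 turn None j6 -1.36 t 4.875
[534.94779724 -31.42601827 241.59957654] [[253.22377551 251.1723115 ]
 [252.89735819 289.80153908]] [[252.80227009 171.66505872]] [[279.57901261 128.98562855]]
```

View pics/w2b.png

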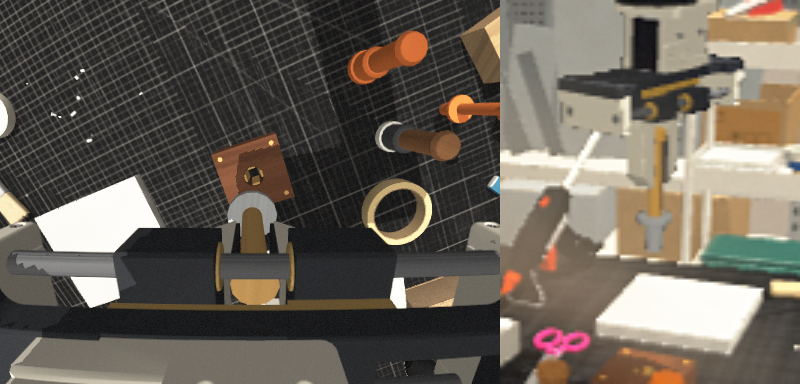

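The left panel shows the post held upright with its collar at (252,211), and the socket behind it at (253,176) with the base studs around it. I'll enlarge for the fine measurement.

```bash
python3 - <<'E'
from h import *
a=cv2.imread('pics/w2.png')[125:265,195:305]; b=cv2.imread('pics/s2.png')
cv2.imwrite('pics/w2c.png',cv2.resize(a,None,fx=4,fy=4,interpolation=cv2.INTER_CUBIC))
E
```

```text
(no output)
```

View pics/w2c.png

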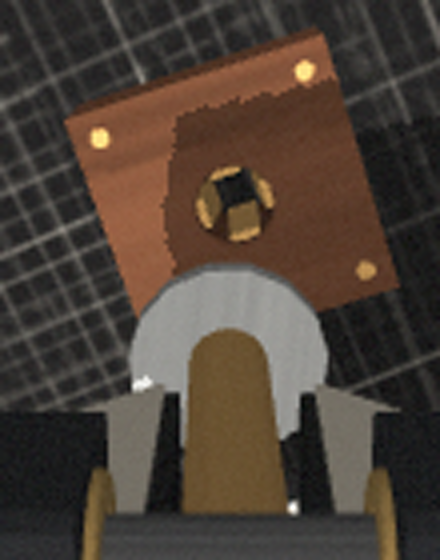

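```bash
python3 - <<'E'
from h import *
c=load('w2'); t=c['obs']['tool_pos']; print(t)
so=plane(c,(253.7,175.8),42); 
for z in(t[2]-32,t[2]-30,t[2]-28): 
    co=plane(c,(252.25,216),z); print(co, 'diam', np.linalg.norm(plane(c,(195+131/4,215),z)-plane(c,(195+327/4,215),z)))
print('socket',so)
s=[plane(c,p,42) for p in((220,159.5),(286.5,192.5),(195+305/4,125+70/4))]; print(s,(s[0]+s[1])/2)
co=plane(c,(252.25,216),t[2]-30)
A=R.from_euler('xyz',c['obs']['tcp_rot']).as_matrix(); print('shift tool', A.T@(so-co), 'col off tcp',A.T@(co-t))
E
```

```text
[534.76843891 -31.66253731 241.35837323]
[533.53173727 -31.77976856 209.35837323] diam 34.90325460840126
[532.85651435 -31.46304799 211.35837323] diam 34.5348000104672
[532.18129142 -31.14632741 213.35837323] diam 34.16634541253306
socket [540.42913333 -34.14713635  42.        ]
[array([503.70286863, -64.71542061,  42.        ]), array([578.28935556,  -3.8840313 ,  42.        ]), array([510.36562544,   3.20841287,  42.        ])] [540.99611209 -34.29972595  42.        ]
shift tool [169.35027686   0.53444562   8.18569295] col off tcp [30.00159746 -0.60552044 -1.79798396]
```

Request:
send_rows --pt "10 0.5 3 0" --pt "30 0 5 0" --pt "28 0 0 0" --pt "10 0 0 0" --pt "0 0 0 0" --pt "0 0 0 0"

```text
time: 5.68
tool_pos: [543.3, -35.6, 164.8]
tcp_rot: [0.252, 1.569, -0.165]
contact_force: [0.7, 0.4, -2.1]
grip_width: 18.1
```

```bash
python3 - <<'E'
from h import *
c=snap('wrist','w3'); t=c['obs']['tool_pos']; print(t, proj(c,[[540.7,-34.2,42]]))
s=snap('side','s3'); p=proj(s,[t]); print(p); u=p[0].astype(int)
a=cv2.resize(cv2.imread('pics/w3.png')[100:250,195:305],None,fx=4,fy=4,interpolation=cv2.INTER_CUBIC)
b=cv2.resize(cv2.imread('pics/s3.png')[u[1]-50:u[1]+70,u[0]-35:u[0]+35],None,fx=5,fy=5,interpolation=cv2.INTER_CUBIC)
print(u-[35,50]); cv2.imwrite('pics/w3b.png',np.hstack([a,b[:600]]))
E
```

```text
[543.30701863 -35.57760992 164.77175714] [[253.68506446 182.74058242]]
[[276.67353361 153.54400038]]
[241 103]
```

View pics/w3b.png

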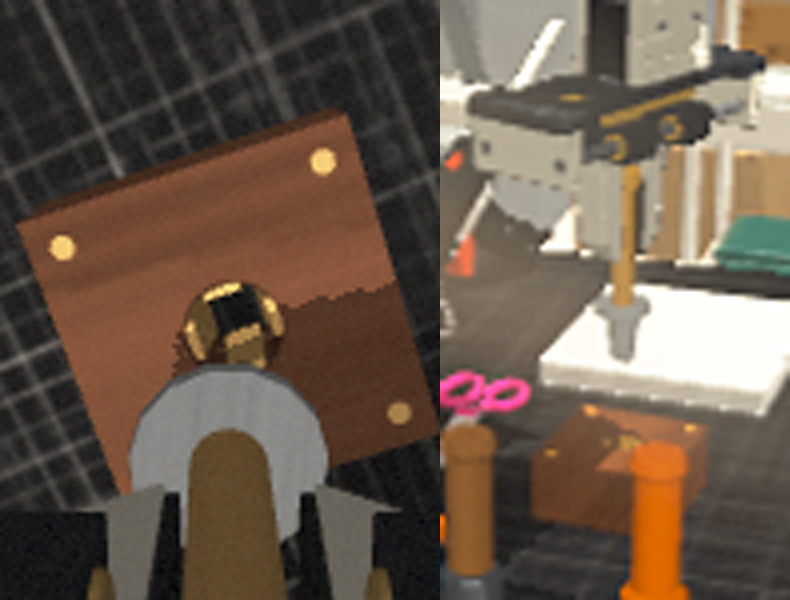

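```bash
python3 - <<'E'
from h import *
c=load('w3');s=load('s3'); t=c['obs']['tool_pos']; A=R.from_euler('xyz',c['obs']['tcp_rot']).as_matrix()
print('sock tri',tri(c,(253.25,182.5),s,(279,191.4)), plane(c,(253.25,182.5),42), plane(s,(279,191.4),42))
print('collar tri',tri(c,(252.3,216),s,(277.4,164.2)))
so=plane(c,(253.25,182.5),42)
for dz in (-28,-32): 
  co=plane(c,(252.3,216),t[2]+dz); print(co,A.T@(so-co))
cs=plane(s,(277.4,164.2),t[2]-30); ss=plane(s,(279,191.4),42); print(cs,ss,A.T@(ss-cs))
E
```

```text
sock tri (array([536.88841413, -35.0105338 ,  41.26036143]), np.float64(7.034692864825639)) [540.28955554 -34.50273838  42.        ] [532.74104932 -32.55929845  42.        ]
collar tri (array([541.59788419, -36.04586612, 131.09267453]), np.float64(2.1826451601472834))
[540.80673942 -35.05746461 136.77175714] [94.77032298  0.24882948 -0.88606869]
[542.16976046 -35.69647689 132.77175714] [90.76735592  0.2823142  -2.38316473]
[537.97642886 -26.11077462 134.77175714] [532.74104932 -32.55929845  42.        ] [92.76314064 -8.0649869  -2.35527187]
```

Request:
send_rows --pt "10 0.3 -1.5 0" --pt "22 0 0 0" --pt "22 0 0 0" --pt "12 0 0 0" --pt "5 0 0 0" --pt "0 0 0 0" --pt "0 0 0 0"

```text
time: 6.65
tool_pos: [541.8, -34.8, 93.3]
tcp_rot: [0.236, 1.57, -0.182]
contact_force: [0.4, 0.0, -0.2]
grip_width: 18.1
```

Request:
send_rows --pt "1 0 0 0" --pt "1 0 0 0" --pt "0 0 0 0"

```text
time: 7.02
tool_pos: [541.4, -34.7, 90.8]
tcp_rot: [0.778, 1.57, 0.36]
contact_force: [0.8, 0.4, 0.2]
grip_width: 17.9
```

Request:
send_rows --pt "1 0 0 0" --pt "0 0 0 0" --pt "0 0 0 0"

```text
time: 7.4
tool_pos: [541.4, -34.7, 89.7]
tcp_rot: [1.006, 1.571, 0.588]
contact_force: [-0.2, 0.6, 0.6]
grip_width: 17.7
```

Request:
send_rows --pt "1 0 0 0" --pt "0 0 0 0" --pt "0 0 0 0"

```text
time: 7.78
tool_pos: [541.4, -34.7, 88.8]
tcp_rot: [0.577, 1.571, 0.16]
contact_force: [0.3, 0.2, 0.7]
grip_width: 17.7
```

Request:
send_rows --pt "0 0 0 0" --pt "0 0 0 0" --pt "0 0 0 0" --pt "0 0 0 0" --pt "-10 0 0 0" --pt "-30 0 0 0" --pt "-45 0 0 0" --pt "-50 0 0 0" --hand 0.6

```text
time: 8.78
tool_pos: [541.0, -34.6, 225.4]
tcp_rot: [-3.11, 1.57, 2.755]
contact_force: [1.4, -0.3, -0.5]
grip_width: 55.2
```

```bash
python3 - <<'E'
from h import *
c=snap('wrist','w4'); t=c['obs']['tool_pos']; print(t, proj(c,[[541,-34.3,142],[541,-34.3,57.5],[541,-34.3,42]]))
mv([570,159,240],None)
a=cv2.resize(cv2.imread('pics/w4.png')[100:250,150:450],None,fx=2.6,fy=2.6,interpolation=cv2.INTER_CUBIC)
cv2.imwrite('pics/w4b.png',a)
E
```

```text
[540.98160823 -34.63549245 225.44297113] [[253.75660845 196.68515295]
 [253.94875784 176.18864901]
 [253.9742628  173.47192186]]
shift [ -7.2 188.1 -54.9] jaw now 66.07 turn None j6 -1.36 t 8.825
```

View pics/w4b.png

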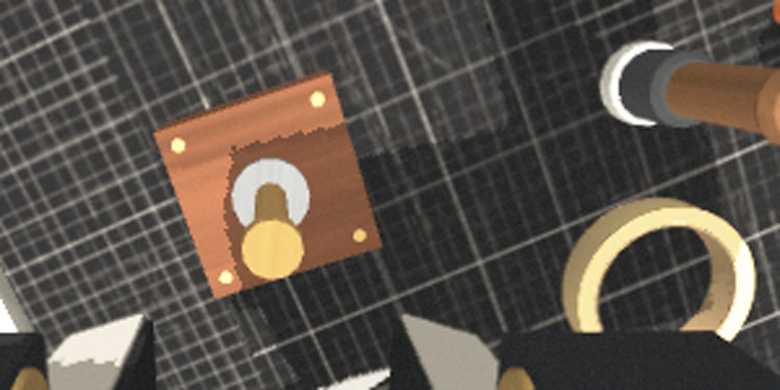

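The post stands free and upright in the socket: head at (272,249), collar at (270,195). The tamper is at the upper right. Next I go to the tamper.

Request:
send_rows --pt "-5 25 -7 0" --pt "-2 50 -15 0" --pt "0 50 -15 0" --pt "0 40 -12 0" --pt "0 23 -6 0" --pt "0 0 0 0" --pt "0 0 0 0"

```text
time: 9.7
tool_pos: [567.3, 158.7, 230.9]
tcp_rot: [-0.774, 1.57, -1.192]
contact_force: [-0.1, -0.1, 0.8]
grip_width: 55.0
```

```bash
python3 - <<'E'
from h import *
w=load('w4'); print('head',plane(w,(254.6,195.8),142),'collar',plane(w,(150+270.5/2.6,100+195/2.6),57.5))
c=snap('wrist','w5'); t=c['obs']['tool_pos']; print(t, proj(c,[[570,159,131],[570,159,14]]))
a=cv2.resize(cv2.imread('pics/w5.png')[80:280,150:350],None,fx=3,fy=3,interpolation=cv2.INTER_CUBIC)
cv2.imwrite('pics/w5b.png',a)
E
```

```text
head [540.5546881  -33.28276805 142.        ] collar [539.73757037 -33.62365785  57.5       ]
[567.27554928 158.74497038 230.94142449] [[254.91345951 194.17404362]
 [254.82545087 170.0447731 ]]
```

View pics/w5b.png

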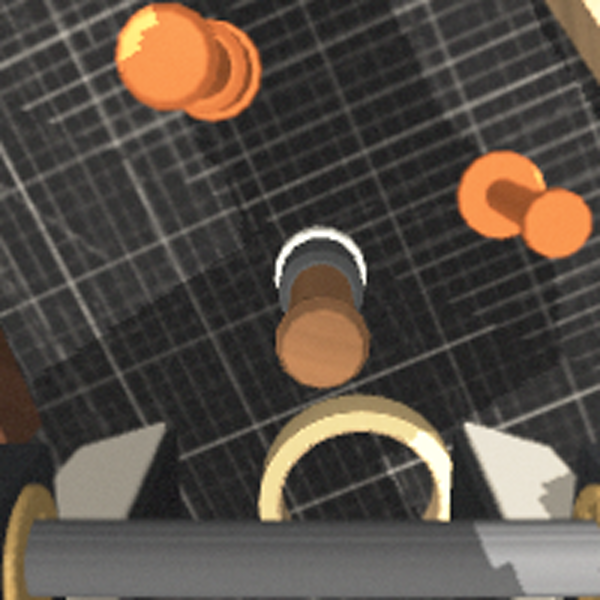

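```bash
python3 - <<'E'
from h import *
c=load('w5'); h=plane(c,(257.3,194.7),131);f=plane(c,(256.7,170.7),14); print(h,f, tri(c,(257.3,194.7),load('side0'),(386*.64,298*.64)))
m=(h+f)/2; mv([m[0],m[1],73])
E
```

```text
[571.39119634 160.85622782 131.        ] [571.8439048  160.94292568  14.        ] (array([571.20875517, 160.12592283, 126.71077307]), np.float64(2.654865695027462))
shift [157.9   4.    2.9] jaw now 66.01 turn None j6 -1.01 t 9.75
```

Request:
send_rows --pt "5 4 2.9 0" --pt "35 0 0 0" --pt "40 0 0 0" --pt "40 0 0 0" --pt "28 0 0 0" --pt "10 0 0 0" --pt "0 0 0 0"

```text
time: 10.62
tool_pos: [571.8, 161.6, 72.6]
tcp_rot: [-2.675, 1.57, -3.094]
contact_force: [0.2, 0.3, 0.5]
grip_width: 55.0
```

Request:
send_rows --pt "0 0 0 0" --pt "0 0 0 0" --pt "0 0 0 0" --pt "0 0 0 0" --pt "0 0 0 0" --hand 0.0

```text
time: 11.25
tool_pos: [571.7, 161.9, 73.0]
tcp_rot: [0.593, 1.57, 0.175]
contact_force: [-1.1, -0.7, 2.4]
grip_width: 25.2
```

Request:
send_rows --pt "-10 0 0 0" --pt "-35 0 0 0" --pt "-45 0 0 0" --pt "-45 0 0 0" --pt "-25 0 0 0" --pt "-10 0 0 0" --pt "0 0 0 0"

```text
time: 12.12
tool_pos: [571.5, 161.9, 242.6]
tcp_rot: [2.747, 1.571, 2.329]
contact_force: [0.1, -0.2, -2.7]
grip_width: 24.7
```

```bash
python3 - <<'E'
from h import *
mv([540.2,-33.6,243]); c=snap('wrist','w6');print(c['obs']['tool_pos'])
E
```

```text
shift [  -0.4 -191.4   50.7] jaw now 66.06 turn None j6 -1.01 t 12.125
[571.49715879 161.90327072 242.5825773 ]
```

Request:
send_rows --pt "0 -20 5 0" --pt "0 -45 12 0" --pt "0 -50 13 0" --pt "0 -45 12 0" --pt "0 -25 7 0" --pt "0 -6 2 0" --pt "0 0 0 0" --pt "0 0 0 0"

```text
time: 13.18
tool_pos: [540.7, -32.5, 242.4]
tcp_rot: [2.717, 1.57, 2.301]
contact_force: [-0.2, -0.4, -2.2]
grip_width: 24.8
```

```bash
python3 - <<'E'
from h import *
mv([540.2,-33,243]); c=snap('wrist','w7');s=snap('side','s7');t=c['obs']['tool_pos'];u=proj(s,[t])[0].astype(int)
a=cv2.resize(cv2.imread('pics/w7.png')[100:280,170:340],None,fx=2.4,fy=2.4,interpolation=cv2.INTER_CUBIC)
b=cv2.resize(cv2.imread('pics/s7.png')[u[1]-40:u[1]+80,u[0]-40:u[0]+40],None,fx=3.6,fy=3.6,interpolation=cv2.INTER_CUBIC)
cv2.imwrite('pics/w7b.png',np.hstack([a,b]))
E
```

```text
shift [-0.6 -0.6 -0.3] jaw now 66.12 turn None j6 -1.36 t 13.175
```

View pics/w7b.png

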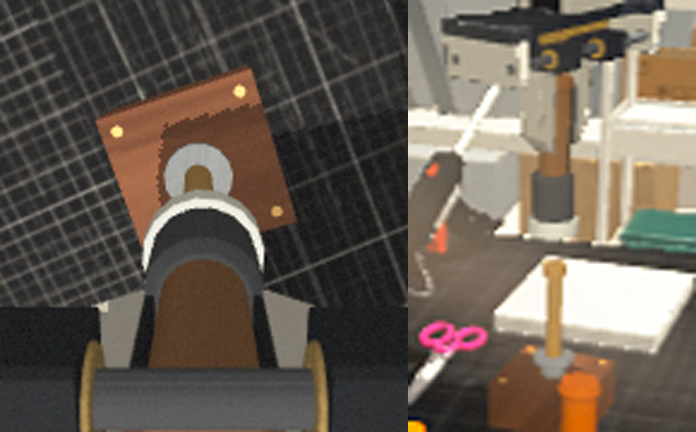

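The tamper hangs upright directly over the post head in both views, so I lower it.

Request:
send_rows --pt "10 0 0 0" --pt "10 0 0 0" --pt "3 0 0 0" --pt "1 0 0 0" --pt "1 0 0 0" --pt "1 0 0 0" --pt "0 0 0 0"

```text
time: 14.15
tool_pos: [540.8, -33.4, 216.8]
tcp_rot: [0.601, 1.571, 0.183]
contact_force: [0.4, 0.2, -2.9]
grip_width: 24.9
```

Request:
send_rows --pt "1 0 0 0" --pt "1 0 0 0" --pt "1 0 0 0" --pt "0 0 0 0"

```text
time: 14.65
tool_pos: [540.9, -33.5, 213.9]
tcp_rot: [0.165, 1.57, -0.252]
contact_force: [0.0, 0.0, 0.9]
grip_width: 24.9
```

Request:
send_rows --pt "1 0 0 0" --pt "1 0 0 0" --pt "1 0 0 0" --pt "0 0 0 0"

```text
time: 15.15
tool_pos: [541.0, -33.4, 211.1]
tcp_rot: [0.225, 1.57, -0.192]
contact_force: [-0.0, 0.2, 5.0]
grip_width: 24.5
```

Request:
send_rows --pt "1 0 0 0" --pt "1 0 0 0" --pt "1 0 0 0" --pt "0 0 0 0"

```text
time: 15.65
tool_pos: [541.2, -33.5, 208.6]
tcp_rot: [0.195, 1.569, -0.223]
contact_force: [-0.5, -0.4, 7.6]
grip_width: 24.5
```

Request:
send_rows --pt "1 0 0 0" --pt "1 0 0 0" --pt "1 0 0 0" --pt "0 0 0 0"

```text
time: 16.15
tool_pos: [541.5, -33.6, 206.3]
tcp_rot: [0.177, 1.568, -0.241]
contact_force: [-1.6, -0.6, 12.6]
grip_width: 25.0
```

Request:
send_rows --pt "1 0 0 0" --pt "1 0 0 0" --pt "0 0 0 0"

```text
time: 16.52
tool_pos: [541.8, -33.7, 205.0]
tcp_rot: [0.148, 1.566, -0.27]
contact_force: [-1.5, -0.7, 14.7]
grip_width: 25.0
```

Request:
send_rows --pt "1 0 0 0" --pt "1 0 0 0" --pt "0 0 0 0"

```text
time: 16.9
tool_pos: [542.8, -34.2, 204.8]
tcp_rot: [0.127, 1.563, -0.291]
contact_force: [-2.0, -1.2, 23.7]
grip_width: 24.8
```

Request:
send_rows --pt "1 0 0 0" --pt "0 0 0 0"

```text
time: 17.15
tool_pos: [543.2, -34.4, 204.6]
tcp_rot: [0.121, 1.561, -0.296]
contact_force: [-3.0, -1.4, 28.7]
grip_width: 24.6
```

Request:
send_rows --pt "-5 0 0 0" --pt "-8 0 0 0" --pt "-15 0 0 0" --pt "-15 0 0 0" --pt "0 0 0 0" --pt "0 0 0 0" --pt "0 0 0 0"

```text
time: 18.02
tool_pos: [540.4, -33.3, 242.1]
tcp_rot: [-3.006, 1.57, 2.86]
contact_force: [-0.4, 0.0, -3.6]
grip_width: 25.1
```

```bash
python3 - <<'E'
from h import *
c=snap('wrist','w8');s=snap('side','s8');t=c['obs']['tool_pos'];print(t);u=proj(s,[[541,-34,80]])[0].astype(int)
a=cv2.resize(cv2.imread('pics/w8.png')[100:280,170:340],None,fx=2.4,fy=2.4,interpolation=cv2.INTER_CUBIC)
b=cv2.resize(cv2.imread('pics/s8.png')[u[1]-40:u[1]+32,u[0]-30:u[0]+30],None,fx=6,fy=6,interpolation=cv2.INTER_CUBIC)
cv2.imwrite('pics/w8b.png',np.hstack([a,b]))
mv([571.7,161.9,243])
E
```

```text
[540.44371848 -33.29826103 242.12558792]
shift [ -0.7 191.1 -50.7] jaw now 66.06 turn None j6 -1.36 t 18.125
```

View pics/w8b.png

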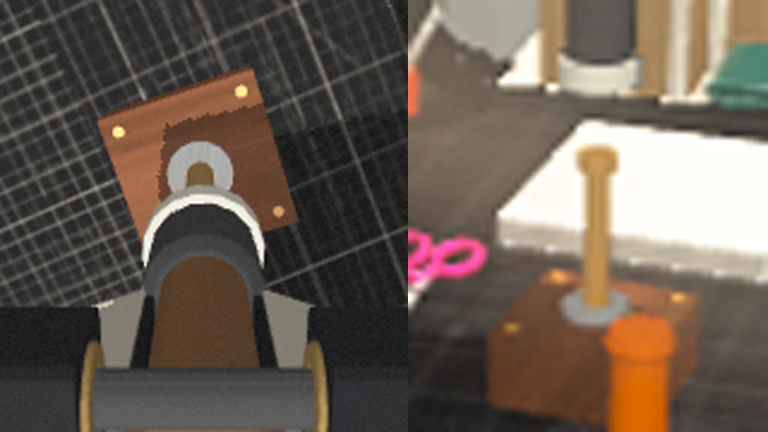

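The collar sits flush on the base top in both views. I take the tamper back to its place.

Request:
send_rows --pt "0 20 -5 0" --pt "0 45 -12 0" --pt "0 50 -13 0" --pt "0 45 -12 0" --pt "0 25 -7 0" --pt "0 6 -2 0" --pt "0 0 0 0"

```text
time: 19.0
tool_pos: [571.5, 161.6, 242.4]
tcp_rot: [-2.089, 1.57, -2.506]
contact_force: [0.1, 0.2, -2.6]
grip_width: 24.8
```

Request:
send_rows --pt "10 0 0 0" --pt "40 0 0 0" --pt "50 0 0 0" --pt "40 0 0 0" --pt "20 0 0 0" --pt "5 0 0 0" --pt "0 0 0 0" --pt "0 0 0 0"

```text
time: 20.0
tool_pos: [572.4, 161.8, 79.0]
tcp_rot: [0.588, 1.568, 0.17]
contact_force: [0.2, -0.6, -2.6]
grip_width: 24.9
```

Request:
send_rows --pt "1 0 0 0" --pt "1 0 0 0" --pt "0 0 0 0"

```text
time: 20.38
tool_pos: [571.6, 162.0, 75.8]
tcp_rot: [0.907, 1.571, 0.489]
contact_force: [1.3, -0.1, -2.4]
grip_width: 24.6
```

Request:
send_rows --pt "1 0 0 0" --pt "1 0 0 0" --pt "0 0 0 0"

```text
time: 20.75
tool_pos: [571.6, 161.9, 73.6]
tcp_rot: [-2.815, 1.571, 3.051]
contact_force: [-0.0, 0.8, -3.4]
grip_width: 24.9
```

Request:
send_rows --pt "1 0 0 0" --pt "0 0 0 0"

```text
time: 21.0
tool_pos: [571.7, 161.9, 73.0]
tcp_rot: [0.799, 1.57, 0.381]
contact_force: [0.1, -0.1, 0.4]
grip_width: 24.7
```

Request:
send_rows --pt "0 0 0 0" --pt "0 0 0 0" --pt "0 0 0 0" --pt "0 0 0 0" --pt "-10 0 0 0" --pt "-40 0 0 0" --pt "-50 0 0 0" --pt "-55 0 0 0" --hand 0.6

```text
time: 22.0
tool_pos: [571.3, 161.8, 229.7]
tcp_rot: [-2.835, 1.571, 3.031]
contact_force: [0.2, 0.0, -0.1]
grip_width: 55.3
```

Request:
send_rows --pt "0 -20 5 0" --pt "0 -45 12 0" --pt "0 -50 13 0" --pt "0 -45 12 0" --pt "0 -25 7 0" --pt "0 -6 2 0" --pt "0 0 0 0" --pt "0 0 0 0"

```text
time: 23.0
tool_pos: [540.8, -32.3, 227.6]
tcp_rot: [2.493, 1.57, 2.076]
contact_force: [-0.2, -0.5, -0.1]
grip_width: 54.9
```

```bash
python3 - <<'E'
from h import *
c=snap('wrist','w9');s=snap('side','s9');t=c['obs']['tool_pos'];print(t,proj(c,[[541,-34,132]]))
# head: brass blob near prediction
hsv=cv2.cvtColor(c['image'],cv2.COLOR_RGB2HSV); m=cv2.inRange(hsv,(15,80,170),(35,255,255)); u=proj(c,[[541,-34,132]])[0]
N,l,st,ce=cv2.connectedComponentsWithStats(m)
for i in range(1,N):
    if st[i,4]>30: print(st[i],ce[i],plane(c,ce[i],132))
a=cv2.resize(cv2.imread('pics/w9.png')[60:280,120:420],None,fx=1.7,fy=1.7)
p=proj(s,[[571,161,60]])[0].astype(int)
b=cv2.resize(cv2.imread('pics/s9.png')[p[1]-45:p[1]+48,p[0]-35:p[0]+35],(280,374)); cv2.imwrite('pics/w9b.png',np.hstack([a,b]))
E
```

```text
[540.76670898 -32.30678851 227.55850492] [[251.86086582 194.00954175]]
[468   0  44  28 295] [493.3220339   12.40338983] [477.19426759 219.42509833 132.        ]
[455  89  26  30 338] [464.47633136 100.54142012] [538.50942626 174.187984   132.        ]
[365 178  66  50 475] [392.98105263 196.47789474] [597.38458696  87.3647483  132.        ]
[240 183  24  22 400] [251.665 193.715] [540.66584715 -34.05063808 132.        ]
[410 213  19  15 128] [420.6015625 221.3359375] [633.51462001 106.03772381 132.        ]
[151 248   9  42 139] [153.61151079 271.42446043] [ 575.63861197 -159.57271677  132.        ]
[350 248   9  42 152] [355.24342105 271.28289474] [659.00528392  29.25038698 132.        ]
[451 276   8  22  70] [454.48571429 286.32857143] [723.85217085 123.3654974  132.        ]
```

View pics/w9b.png

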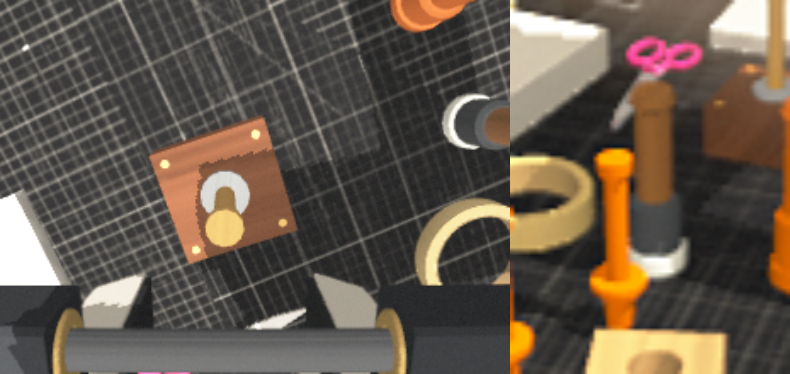

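The tamper stands upright on the table (right panel). The assembled post is still home, with its head at (540.7, −34.0) in world coordinates. Next I grip the stem.

Request:
send_rows --pt "5 -1.6 0.6 0" --pt "35 0 0 0" --pt "40 0 0 0" --pt "35 0 0 0" --pt "25 0 0 0" --pt "9 0 0 0" --pt "0 0 0 0"

```text
time: 23.98
tool_pos: [540.6, -34.9, 78.6]
tcp_rot: [-3.079, 1.57, 2.787]
contact_force: [-0.3, 0.6, -0.1]
grip_width: 55.1
```

Request:
send_rows --pt "0 0 0 0" --pt "0 0 0 0" --pt "0 0 0 0" --pt "0 0 0 0" --pt "0 0 0 0" --hand 0.0

```text
time: 24.6
tool_pos: [540.9, -35.1, 79.0]
tcp_rot: [0.328, 1.57, -0.09]
contact_force: [-0.4, -0.9, 1.8]
grip_width: 17.4
```

Request:
send_rows --pt "-3 0 0 0" --pt "-8 0 0 0" --pt "-15 0 0 0" --pt "-20 0 0 0" --pt "-20 0 0 0" --pt "-10 0 0 0" --pt "-4 0 0 0" --pt "0 0 0 0"

```text
time: 25.6
tool_pos: [540.5, -35.0, 158.5]
tcp_rot: [3.128, 1.57, 2.71]
contact_force: [0.1, -0.3, -5.3]
grip_width: 18.0
```

```bash
python3 - <<'E'
from h import *
c=snap('wrist','w10');s=snap('side','s10');t=snap('top','t10');o=c['obs'];print(o['tool_pos'])
print([round(x,1) for x in o['joint_positions']])
hsv=cv2.cvtColor(t['image'],cv2.COLOR_RGB2HSV); m=cv2.inRange(hsv,(0,0,140),(180,60,255))
N,l,st,ce=cv2.connectedComponentsWithStats(m); i=l[205,354]; k=max(cv2.findContours((l==i).astype(np.uint8),0,1)[0],key=cv2.contourArea)
w=np.array([plane(t,p[0],19)[:2] for p in k],np.float32); print(cv2.minAreaRect(w),cv2.moments(w)['m10']/cv2.moments(w)['m00'])
hs=cv2.cvtColor(s['image'],cv2.COLOR_RGB2HSV); m=cv2.inRange(hs,(0,0,190),(180,50,255)); N,l,st,ce=cv2.connectedComponentsWithStats(m); i=l[172,296]; print(st[i],ce[i], [plane(s,ce[i],19)])
print(tri(t,proj(t,[[553,-277,19]])[0],s,ce[i]))
mv([553,-277,158])
p=proj(s,[[541,-34,140]])[0].astype(int)
a=cv2.resize(cv2.imread('pics/w10.png')[60:280,100:400],None,fx=1.7,fy=1.7)
b=cv2.resize(cv2.imread('pics/s10.png')[p[1]-45:p[1]+48,p[0]-35:p[0]+35],(280,374)); cv2.imwrite('pics/w10b.png',np.hstack([a,b]))
E
```

```text
[540.46221682 -35.02536517 158.53656357]
[np.float64(-0.2), np.float64(0.4), np.float64(1.6), np.float64(0.0), np.float64(1.1), np.float64(-1.4)]
((553.1663208007812, -277.0064697265625), (181.4689178466797, 173.2631378173828), 87.36958312988281) 553.1960232135915
[280 160  37  26 433] [301.37182448 171.27020785] [array([ 508.9296747 , -272.24057879,   19.        ])]
(array([ 531.62973261, -279.01217825,   18.11824507]), np.float64(42.73911199591112))
shift [-1.000e-01 -2.160e+02  1.098e+02] jaw now 66.06 turn None j6 -1.36 t 25.75
```

View pics/w10b.png

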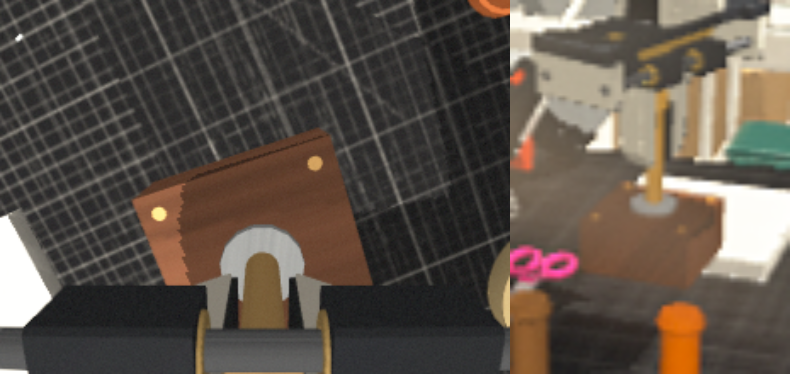

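The base hangs from the post with the collar flush, about 80 mm up. I move over the pad.

Request:
send_rows --pt "0 -10 5 0" --pt "0 -25 13 0" --pt "0 -36 18 0" --pt "0 -40 20 0" --pt "0 -40 20 0" --pt "0 -36 18 0" --pt "0 -22 12 0" --pt "0 -7 4 0"

```text
time: 26.75
tool_pos: [553.0, -279.3, 158.1]
tcp_rot: [-2.655, 1.57, -3.075]
contact_force: [0.3, -1.0, -5.8]
grip_width: 17.9
```

Request:
send_rows --pt "0 0 0 0" --pt "0 0 0 0"

```text
time: 27.0
tool_pos: [553.4, -275.9, 158.6]
tcp_rot: [2.572, 1.57, 2.156]
contact_force: [-0.1, 0.9, -5.4]
grip_width: 17.6
```

```bash
python3 - <<'E'
from h import *
c=snap('wrist','w11');t=snap('top','t11');s=load('side0');print(c['obs']['tool_pos'],c['obs']['contact_force'],c['obs']['grip_width'])
hs=cv2.cvtColor(s['image'],cv2.COLOR_RGB2HSV); m=cv2.inRange(hs,(0,0,200),(180,50,255)); N,l,st,ce=cv2.connectedComponentsWithStats(m); i=l[172,289]; print(st[i]); k=max(cv2.findContours((l==i).astype(np.uint8),0,1)[0],key=cv2.contourArea)
print('side pad',cv2.minAreaRect(np.array([plane(s,p[0],19)[:2] for p in k],np.float32)))
P=np.array([[553,-277,19.]]); print(proj(c,P))
q=proj(t,[[553,-277,19]])[0].astype(int)
a=cv2.resize(cv2.imread('pics/w11.png'),(440,330)); b=cv2.resize(cv2.imread('pics/t11.png')[q[1]-50:q[1]+50,q[0]-50:q[0]+50],(330,330),interpolation=cv2.INTER_CUBIC); cv2.imwrite('pics/w11b.png',np.hstack([a,b])); print(q)
E
```

```text
[ 553.43899687 -275.89040636  158.56423355] [-0.13708859  0.91262797 -5.3734456 ] 17.555202655485086
[261 159  56  27 859]
side pad ((555.7679443359375, -263.2059326171875), (213.90843200683594, 173.6667022705078), 88.00555419921875)
[[252.42204381 182.05890721]]
[352 204]
```

```bash
python3 - <<'E'
from h import *
c=load('w11'); hs=cv2.cvtColor(c['image'],cv2.COLOR_RGB2HSV); m=cv2.inRange(hs,(0,0,185),(180,60,255)); m[235:]=0
N,l,st,ce=cv2.connectedComponentsWithStats(m)
th=np.radians(-2.6); ux=np.array([np.cos(th),np.sin(th)]);uy=np.array([-np.sin(th),np.cos(th)])
for i in range(1,N):
    if st[i,4]<400: continue
    v,u=np.nonzero(l==i); W=np.array([plane(c,p,19)[:2] for p in zip(u[::7],v[::7])])-[553,-277]
    print(st[i],np.percentile(W@ux,[.5,99.5]).round(1),np.percentile(W@uy,[.5,99.5]).round(1))
E
```

```text
[ 60   0  60  24 999] [-237.3 -203.7] [-108.5  -55.5]
[  145    80   205   148 10397] [-79.1  82.7] [-90.   84.3]
[ 71  91  29  32 509] [-150.5 -126.2] [-145.3 -119.9]
[230 192  49  40 967] [ 8.8 50.4] [-37.5  14. ]
```

The wrist data puts the pad centre within about 3 mm of the estimate. I lower.

Request:
send_rows --pt "5 -2.5 1.8 0" --pt "15 0 0 0" --pt "18 0 0 0" --pt "12 0 0 0" --pt "5 0 0 0" --pt "2 0 0 0" --pt "0 0 0 0" --pt "0 0 0 0"

```text
time: 28.1
tool_pos: [554.5, -280.3, 102.3]
tcp_rot: [-0.065, 1.57, -0.483]
contact_force: [0.9, 0.7, -6.0]
grip_width: 17.7
```

Request:
send_rows --pt "1 0 0 0" --pt "1 0 0 0" --pt "0 0 0 0" --pt "0 0 0 0"

```text
time: 28.6
tool_pos: [554.2, -280.1, 99.7]
tcp_rot: [1.579, 1.571, 1.162]
contact_force: [0.2, 0.2, -5.8]
grip_width: 17.8
```

Request:
send_rows --pt "1 0 0 0" --pt "0 0 0 0" --pt "0 0 0 0"

```text
time: 28.98
tool_pos: [554.2, -280.1, 98.7]
tcp_rot: [2.106, 1.571, 1.688]
contact_force: [-0.2, -0.5, -5.3]
grip_width: 17.8
```

Request:
send_rows --pt "1 0 0 0" --pt "0 0 0 0" --pt "0 0 0 0"

```text
time: 29.35
tool_pos: [554.4, -280.3, 98.1]
tcp_rot: [-0.084, 1.57, -0.502]
contact_force: [-0.7, 0.5, -1.5]
grip_width: 18.2
```

Request:
send_rows --pt "0.5 0 0 0" --pt "0 0 0 0" --pt "0 0 0 0"

```text
time: 29.72
tool_pos: [554.6, -280.4, 97.9]
tcp_rot: [-0.084, 1.569, -0.502]
contact_force: [-0.0, 0.6, 3.8]
grip_width: 17.9
```

Request:
send_rows --pt "-0.3 0 0 0" --pt "0 0 0 0" --pt "0 0 0 0"

```text
time: 30.1
tool_pos: [554.4, -280.3, 97.9]
tcp_rot: [-0.096, 1.57, -0.514]
contact_force: [-0.4, -0.3, 5.4]
grip_width: 17.7
```

Request:
send_rows --pt "0 0 0 0" --pt "0 0 0 0" --pt "0 0 0 0" --pt "0 0 0 0" --pt "-10 0 0 0" --pt "-35 0 0 0" --pt "-45 0 0 0" --pt "-50 0 0 0" --hand 0.6

```text
time: 31.1
tool_pos: [553.9, -280.0, 239.3]
tcp_rot: [2.693, 1.57, 2.275]
contact_force: [0.9, -0.4, -0.4]
grip_width: 55.1
```

Request:
send_rows --pt "0 0 0 0" --pt "0 0 0 0" --pt "0 0 0 0"

```text
time: 31.48
tool_pos: [553.6, -279.8, 236.1]
tcp_rot: [2.938, 1.568, 2.52]
contact_force: [-0.3, -0.0, -0.3]
grip_width: 55.1
```

```bash
python3 - <<'E'
from h import *
c=snap('wrist','w12');t=snap('top','t12');s=snap('side','s12'); print(c['obs']['tool_pos'],c['obs']['time'])
H=cv2.cvtColor(c['image'],cv2.COLOR_RGB2HSV)
def comps(m,zs,mn):
    N,l,st,ce=cv2.connectedComponentsWithStats(m)
    for i in range(1,N):
        if st[i,4]>mn and 150<ce[i][0]<350 and 80<ce[i][1]<235:
            k=max(cv2.findContours((l==i).astype(np.uint8),0,1)[0],key=cv2.contourArea); w=np.array([plane(c,p[0],zs)[:2] for p in k],np.float32)
            r=cv2.minAreaRect(w); print(zs,st[i],ce[i].round(1),np.round(r[0],1),np.round(r[1],1),round(r[2],1))
print('head pred',proj(c,[[554,-280,151]]))
comps(cv2.inRange(H,(15,80,170),(35,255,255)),151,100)
print('base');m=cv2.inRange(H,(0,80,30),(20,255,200)); comps(cv2.morphologyEx(m,cv2.MORPH_CLOSE,np.ones((9,9))),61,1000)
print('pad');m=cv2.inRange(H,(0,0,170),(180,60,255)); m[230:]=0;comps(m,19,3000)
# moved things: top-view differences from start, outside pad/base/post places
a=load('top0')['image'].astype(int);d=(np.abs(a-t['image']).max(2)>70).astype(np.uint8)
N,l,st,ce=cv2.connectedComponentsWithStats(d); print([ (tuple(x[:4]),x[4]) for x in st[1:] if x[4]>25])
E
```

```text
[ 553.58358739 -279.75110855  236.05889792] 31.475
head pred [[253.28928048 197.02400369]]
151 [243 186  23  23 422] [254.  196.8] [ 554.3 -279.5] [19.8 20.5] 66.1
base
61 [ 209  129   89   89 4464] [253.2 171.1] [ 552.5 -279.6] [85.4 87.7] 84.3
pad
19 [ 170   86  165  144 9698] [255.2 157.6] [ 557.  -280.4] [176.  167.7] 87.3
[((np.int32(391), np.int32(108), np.int32(73), np.int32(66)), np.int32(2532)), ((np.int32(387), np.int32(129), np.int32(14), np.int32(6)), np.int32(64)), ((np.int32(447), np.int32(134), np.int32(29), np.int32(43)), np.int32(442)), ((np.int32(381), np.int32(153), np.int32(14), np.int32(20)), np.int32(158)), ((np.int32(398), np.int32(159), np.int32(26), np.int32(16)), np.int32(176)), ((np.int32(273), np.int32(173), np.int32(28), np.int32(7)), np.int32(71)), ((np.int32(302), np.int32(176), np.int32(15), np.int32(7)), np.int32(28)), ((np.int32(339), np.int32(177), np.int32(46), np.int32(55)), np.int32(1769)), ((np.int32(358), np.int32(177), np.int32(90), np.int32(134)), np.int32(4257)), ((np.int32(388), np.int32(176), np.int32(32), np.int32(18)), np.int32(239)), ((
[... 214 characters left out ...]
p.int32(139)), ((np.int32(145), np.int32(224), np.int32(25), np.int32(30)), np.int32(304)), ((np.int32(125), np.int32(229), np.int32(20), np.int32(15)), np.int32(96)), ((np.int32(211), np.int32(245), np.int32(11), np.int32(6)), np.int32(35)), ((np.int32(213), np.int32(257), np.int32(209), np.int32(127)), np.int32(15792)), ((np.int32(376), np.int32(271), np.int32(21), np.int32(22)), np.int32(245)), ((np.int32(383), np.int32(279), np.int32(8), np.int32(7)), np.int32(43)), ((np.int32(83), np.int32(357), np.int32(25), np.int32(27)), np.int32(517)), ((np.int32(58), np.int32(361), np.int32(14), np.int32(23)), np.int32(233)), ((np.int32(0), np.int32(375), np.int32(18), np.int32(9)), np.int32(115))]
```

```bash
python3 - <<'E'
from h import *
from plant import close_job
for f in('top0','t12'):
    m=cv2.inRange(cv2.cvtColor(load(f)['image'],cv2.COLOR_RGB2HSV),(160,100,60),(178,255,255)); m[:140]=0; v,u=np.nonzero(m[:, :330]); print(f,u.mean(),v.mean(),len(u))
print(get_obs()['contact_force']); print(close_job())
E
```

```text
top0 308.93609022556393 172.8684210526316 266
t12 308.87735849056605 172.79245283018867 212
[-0.15902475 -0.47511792 -0.42583905]
the job is handed in; nothing more can be done
None
```

The task is done and the job is handed in at about 31.5 s of the 69 s allowed. `close_job()` reports no verdict, so this rests on my own checks.

- **Post set loosely:** I moved the post from the holder into the socket and let go with the collar still proud. It stood upright.
- **Driven home:** I pressed the post down with the tamper in small steps rather than striking it. It stopped moving at about 29 N, and both pictures showed the collar flush.
- **Tamper returned:** It stood upright in the side view at its old spot.
- **Stand placed:** I lifted the stand by the post. It landed at the height expected for the 19 mm pad with the post still home.

**Last checks:**
- The base centre measured about 3 to 5 mm from the pad centre, against 25 mm allowed, and the post head is centred over the base.
- The scissors moved by less than 0.1 px in the top view. No change showed where the tape and eraser lie.
- The gripper was clear above the post, and the force reading was at noise level.

**Disagreements and gaps:**
- The finger opening on the 14 mm stem read about 18 mm each time, although the 25 mm tamper handle read correctly. The hold was firm.
- The first top-view fix of the base was about 6 mm off the close-up one; I used the close-up.
- The picture limit ran out before the placing, so the final pose was checked by measurement only. The collar gap and the tilt were not measured again after letting go.

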